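Turn over the flask drying rack

TASK

The tall flask leaning in the drying rack is dry: while it still leans in the rack, press its pulled-up cap fully home, then lift the flask out and stand it upright on the round cork mat with its whole foot on the mat, setting it down rather than dropping it. Also pull the short flask's cap all the way up so that it can air; that flask stays clipped in its bay. Leave the other things on the worktop where they are.

Things in the scene. Friction and masses are not known exactly. Their poses are not given: they have to be found in the camera images.
- rack: Fixed wooden rack, base board 150 x 250 x 12 mm (x by y). Origin: centre of its underside. Two open bays, at y = -75 and +75 mm, hold flasks leaning 30 degrees towards rack -x (the robot); which flask is in which varies. Foot centre at x = 35, z = 38 mm. A back board under the lean (rack -x side) reaches 90 mm up the flask, side cheeks (76 mm over all) 60 mm.
- tall_flask: Loose brushed-metal flask, 0.2 to 0.4 kg: cylinder 60 mm in diameter, 145 mm high, then a 6 mm shoulder and a black cap. Origin: centre of its underside; z: its axis, foot to cap. It starts leaning loose in a rack bay. With the cap home it can be gripped round the metal just below the shoulder (120 to 140 mm above its foot), tool in line with its axis.
- tall_cap (a joint): Push-on cap of the tall flask, sliding on the flask's axis: 0 = pressed home, 0.016 m = pulled fully up (end stop); it starts within 2 mm of that. A tight seal holds it wherever it is left: it takes about 5 N to move either way. It cannot come off.
- tall_cap_top (a point): Centre of the flat top of the tall flask's cap (a black cylinder of 46 mm diameter, 20 mm tall); 170 mm above the flask's foot when home, 186 mm when up.
- short_flask: Brushed-metal flask, 60 mm diameter, 105 mm high with a 6 mm shoulder above it, held fixed in the other rack bay by a steel clip: it cannot be taken out. Origin: centre of its underside; z: its axis, foot to cap.
- short_cap (a joint): Push-on cap of the short flask, sliding on the flask's axis: 0 = home (it starts within 1 mm of it), 0.018 m = pulled fully up (end stop; it cannot come off). A tight seal holds it wherever it is left: it takes about 6 N to move either way.
- short_cap_top (a point): Centre of the flat top of the short flask's cap (a black upright cylinder of 40 mm diameter, 36 mm tall, its lower rim at the shoulder); 146 mm above the flask's foot when home, 164 mm when up.
- mat: Fixed round cork mat, 120 mm diameter, 6 mm thick. Origin: centre of its underside.
- jar: Bystander: glass jar, 72 mm diameter, 100 mm high. Origin: centre of its underside.
- mill: Bystander: dark wooden pepper mill, 54 mm diameter, 142 mm high. Origin: centre of its underside.
- tin: Bystander: tin, 56 mm diameter, 70 mm high, on the robot's side of the mat. Origin: centre of its underside.
- spice: Bystander: small amber jar, 44 mm diameter, 80 mm high, beyond the mat. Origin: centre of its underside.
- mug: Bystander: white mug, 80 mm diameter, 90 mm high, beyond the rack. Origin: centre of its underside.
- bowl: Bystander: bowl, 120 mm diameter, 50 mm high. Origin: centre of its underside.
- spoon: Bystander: spoon lying at the right side of the worktop, about 200 mm long.
Not all that is in view belongs to the job. Of the things that look like the mat, take the one that is farthest from the robot's base at the start.

How it is judged:
By the outcome, as a careful person would: the job done as asked, in the order asked, and still so for the second after the job is handed in, with the robot touching nothing.
It also fails if it takes over 54 s, if anything falls off the work surface, if the arm or the gripper's body presses on something with over 40 N, if the wrist force passes 120 N, or if a joint passes its speed limit or range.

ROBOT

A 6-joint arm with a two-finger parallel gripper is mounted at the origin on the work surface. World frame = base frame: x ahead of the robot, y to its left, z up, the work surface at z = 0. Lengths are in m, angles in rad, forces in N, time in s.
With the tool pointing down it reaches from about 0.35 to 0.975 m from the base axis. Payload 4.9 kg.
Tool frame: the origin (TCP) lies on the centre line of the jaws, within the pads' length; the fingertips stand ctrl.tcp_to_tips ahead of it and the grasp point (between the pads) lies 3 mm ahead of it (ctrl.tcp_to_tips is the distance from the TCP to the fingertips, in m); z points along the fingers, y is the direction in which the jaws open and shut (so a half turn about z gives the same grasp; the last joint's range is limited). The gripper opens to 85 mm and grips with 20 to 120 N. Pads are 22 mm wide; open, the fingers measure 114 mm over their backs; the gripper's body (76 mm by 85 mm) begins 54 mm behind the grasp point. The pads swing forward as they close: fully open they stand 13 mm farther back than shut.
Start: joints at [1.053, 0.053, 1.613, -0, 1.476, -0.119], TCP at [0.243, 0.576, 0.253] pointing down, gripper open.
Joint ranges: [-3.01, 3.01], [-1.01, 2.22], [0.06, 2.58], [-1.02, 4.17], [0.09, 2.62], [-3.14, 3.14]. Speed limits (rad/s): [2.57, 2.57, 3.14, 3.14, 3.14, 3.14].

INTERFACE

Orientations are given as a rotation vector (axis times angle).
In Python, from station import ctrl, vision gives the robot as it stands.
- The arm moves only by the tool jog_arm, never from a script. Its argument "deltas" is a list of rows, each a list of 7 numbers: the turn, a rotation vector about the tool's x, y, z in rad, then the shift along the tool's x, y, z in cm, then the opening, from 0 (shut) to 1 (fully open). A call has 1 to 12 rows; each row shifts and turns the commanded pose from where the row before left it, along the tool's axes as they then stand; what a row does not reach is not made up. A row lasts 1/12 s, in which the tool goes at most 41.7 mm and 7.16 degrees, less where a joint would pass 70% of its speed; a pose out of reach is approached as far as the arm can. A call with a gripper value outside its range is refused whole. The fingers move at their own pace and stop on an object; "grip_force" is the grip in N (left out, the last holds). Time passes only in rows, so rows that do not move let the fingers close. It gives the time, the measured TCP pose, the force and the opening at its end, in the units of the state.
- ctrl.get_obs(): the state, without advancing time (a new reading comes with each control period).
- vision.get_image(name): name is "scene" or "top" or "wrist"; returns (picture, depth): 420x560x3 uint8, red, green, blue; 420x560 float32, m along the optical axis (not along the pixel's ray), 0 where there is no reading.
- vision.calibration(name): a dict with "fx", "fy", "cx", "cy" (pixels), "rvec" (rotation vector, rad) and "tvec" (3), from world to camera coordinates, as OpenCV has them; the wrist camera has in their place "hand_eye" (4x4, takes a point from camera to tool coordinates, whose origin is the TCP and whose axes are the flange's). Camera axes: x right, y down, z forward; pixel columns grow to the right and rows downward; lengths in m; the calibration is good to about 2 mm. A picture is of the moment at which its call begins: read the wrist's pose just before it. calibration takes no time and is no camera call.
- ctrl.finish_job(): hands the job in, once; it reports no verdict.
The state is a dict: "t": time; "q": joint angles; "dq": joint speeds; "effort": joint torques, N m; "tool_pos": TCP position; "tool_rot": TCP orientation; "contact_force": force on the tool from outside, world axes, zero at the start; "wrist_torque": the same for the moment, N m; "opening": finger opening in m.
Only numpy, scipy, OpenCV 4.12 (cv2) and the standard library are available. Lean on these libraries where they do the work, as an engineer would, in place of code of your own. Each camera call takes 0.05 s, during which the arm holds its last target. There are 200 camera calls.

## Working session

There is one attempt and no reset: what is moved stays moved. The work goes in short steps, Python scripts to look and compute and a tool call to move; the robot and the scene stay as the last step left them, time stands still between calls to the robot, and variables do not carry over. Pictures are saved under pics/ and viewed, about 8 in all and at most 12, crops included, and the job is handed in when it is done.

Besides the shell and the picture viewer there is one more tool, called after ">>>" as name([rows], argument=value, ...), one row to a line, values as JSON. jog_arm: Moves the arm, as the interface text tells. Its arguments: {"type":"object","properties":{"deltas":{"type":"array"},"grip_force":{"type":"number"}},"required":["deltas"]}

```bash
mkdir -p pics; ls
python3 - <<'E'
from station import ctrl, vision
import numpy as np, cv2
print(ctrl.get_obs(), ctrl.tcp_to_tips)
for n in ("scene","top"):
    im,d=vision.get_image(n); np.savez(f"pics/{n}0.npz",im=im,d=d,**vision.calibration(n))
    cv2.imwrite(f"pics/{n}0.png",im[:,:,::-1]); print(vision.calibration(n), (d>0).mean())
a=cv2.imread("pics/scene0.png");b=cv2.imread("pics/top0.png")
print(vision.calibration("wrist"))
E
```

```text
pics
{'t': 0.0, 'q': array([ 1.05299001e+00,  5.33896266e-02,  1.61429896e+00, -5.75906636e-06,
        1.47598042e+00, -1.18990816e-01]), 'dq': array([-0.002935  ,  0.00207985,  0.00137785,  0.00020402,  0.00020216,
        0.00077773]), 'effort': array([-1.44305737e-03, -3.93690956e+01, -3.70170164e+01, -3.01093869e-04,
        7.20061798e-03, -2.10214992e-06]), 'tool_pos': array([0.24241356, 0.57544979, 0.25203968]), 'tool_rot': array([-0.62218565, -3.07870596,  0.00309979]), 'contact_force': array([-0.6372323 , -0.44311495, -0.1969587 ]), 'wrist_torque': array([ 0.05106963, -0.00200876, -0.06307427]), 'opening': 0.08534292505480263} 0.022
{'fx': 422.0358670244779, 'fy': 422.0358670244779, 'cx': 282.00658240028395, 'cy': 211.69648795690014, 'rvec': array([ 2.02378654,  1.22737798, -0.53862596]), 'tvec': array([-0.2398118 , -0.24109072,  1.8176778 ])} 0.9958801020408163
{'fx': 488.0744503413776, 'fy': 488.0744503413776, 'cx': 276.06025638531054, 'cy': 219.27372587966627, 'rvec': array([ 2.13127822, -2.13898047,  0.18241561]), 'tvec': array([-0.02440615,  0.5734248 ,  1.75608671])} 0.9959566326530612
{'fx': 305.5335528520629, 'fy': 305.5335528520629, 'cx': 280.2706320436544, 'cy': 209.73973762414255, 'hand_eye': array([[-9.19472967e-04, -9.44726822e-01, -3.27857264e-01,
         8.50762166e-02],
       [ 9.99999503e-01, -7.42003558e-04, -6.66393184e-04,
        -5.09978170e-04],
       [ 3.86288259e-04, -3.27857713e-01,  9.44727035e-01,
        -1.20638483e-01],
       [ 0.00000000e+00,  0.00000000e+00,  0.00000000e+00,
         1.00000000e+00]])}
```

View pics/top0.png

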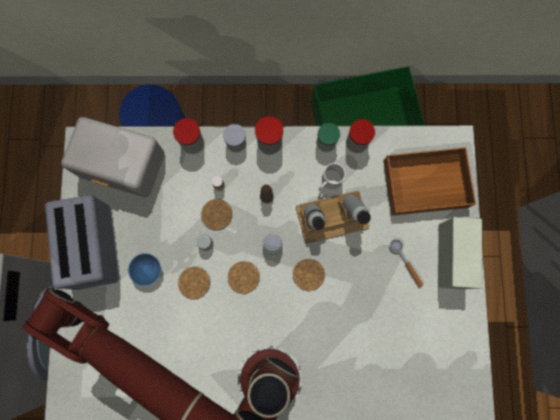

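View pics/scene0.png

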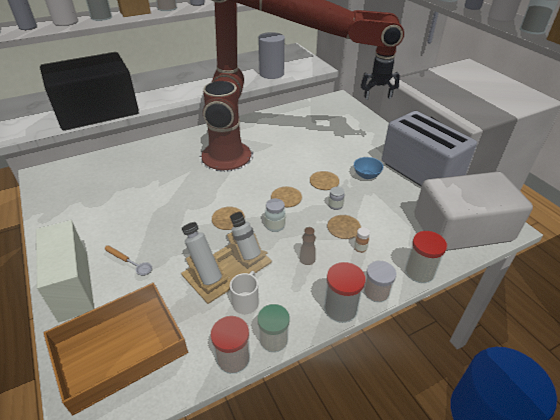

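Top view: cork discs at (217,214), (194,283), (243,277) and (308,274); base at (270,390). The one at (217,214) is farthest and has the tin (204,242) on the robot side and the spice jar (217,183) beyond, so it is the mat. Rack at (332,217): the tall flask is the right one (356,208), the short one the left (316,215).

```bash
cat > h.py <<'E'
import numpy as np, cv2
from scipy.spatial.transform import Rotation as R
def K(c): return c["fx"],c["fy"],c["cx"],c["cy"]
def cam_pose(c,obs=None):
    if "hand_eye" in c:
        T=np.eye(4);T[:3,:3]=R.from_rotvec(obs["tool_rot"]).as_matrix();T[:3,3]=obs["tool_pos"];T=T@c["hand_eye"]
        return T[:3,:3],T[:3,3]
    M=R.from_rotvec(c["rvec"]).as_matrix(); return M.T,-M.T@c["tvec"]
def cloud(d,c,obs=None):
    Rm,t=cam_pose(c,obs);fx,fy,cx,cy=K(c);v,u=np.indices(d.shape)
    P=np.stack([(u-cx)/fx*d,(v-cy)/fy*d,d],-1)@Rm.T+t; P[d==0]=np.nan; return P
def onplane(uv,c,z,obs=None):
    Rm,t=cam_pose(c,obs);fx,fy,cx,cy=K(c);uv=np.atleast_2d(uv).astype(float)
    r=np.c_[(uv[:,0]-cx)/fx,(uv[:,1]-cy)/fy,np.ones(len(uv))]@Rm.T
    return t+r*((z-t[2])/r[:,2])[:,None]
def load(n):
    f=np.load(f"pics/{n}.npz",allow_pickle=True);c={k:f[k] for k in f if k not in("im","d")};return f["im"],f["d"],c
E
python3 - <<'E'
from h import *
im,d,c=load("top0");P=cloud(d,c);hsv=cv2.cvtColor(im,cv2.COLOR_RGB2HSV)
print("table z",np.nanmedian(P[300:340,330:400,2]))
for u,v in [(217,214),(194,283),(243,277),(308,274)]:
    w=im[v-24:v+24,u-24:u+24]; h=hsv[v-24:v+24,u-24:u+24]
    m=((h[...,1]>80)&(h[...,0]<25)&(h[...,2]>90)).astype(np.uint8)
    n,l,s,ce=cv2.connectedComponentsWithStats(m);i=1+s[1:,4].argmax()
    cn=max(cv2.findContours((l==i).astype(np.uint8),0,1)[0],key=cv2.contourArea)
    (a,b),r=cv2.minEnclosingCircle(cv2.convexHull(cn));p=onplane([a+u-24,b+v-24],c,.006)[0]
    print("mat",u,v,p.round(4),"r",round(r*1.75/488,4),"dist",np.hypot(*p[:2]).round(3), np.nanmedian(P[v-5:v+5,u-5:u+5,2]).round(4))
# rack: cloud of points by height
m=((hsv[...,1]>80)&(hsv[...,0]<28)&(hsv[...,2]>70)).astype(np.uint8);m[:185]=0;m[250:]=0;m[:,:285]=0;m[:,380:]=0
z=P[...,2]; mm=m.astype(bool)&(z>.004)&(z<.022)
pts=onplane(np.argwhere(mm)[:,::-1],c,.012)[:,:2]
r=cv2.minAreaRect((pts*1000).astype(np.float32));print("rack rect",r,cv2.boxPoints(r),mm.sum())
for n in("top0","scene0"):
    im,d,c=load(n);P=cloud(d,c);v=im.max(2)
    bx=(195,235,300,380) if n=="top0" else (205,240,175,255)
    m=np.zeros(v.shape,np.uint8);m[bx[0]:bx[1],bx[2]:bx[3]]=(v[bx[0]:bx[1],bx[2]:bx[3]]<60);m&=(P[...,2]>.1).astype(np.uint8)
    k,l,s,ce=cv2.connectedComponentsWithStats(m)
    for i in range(1,k):
        if s[i,4]>15: q=P[l==i];print(n,"cap",s[i],ce[i],"zmax",np.percentile(q[:,2],[5,50,95]),np.median(q,0).round(3))
E
python3 - <<'E'
import cv2,numpy as np
a=cv2.imread("pics/top0.png")[180:250,180:385];b=cv2.imread("pics/scene0.png")[195:300,170:375]
f=lambda x:cv2.resize(x,None,fx=3.5,fy=3.5,interpolation=cv2.INTER_CUBIC)
a,b=f(a),f(b);cv2.imwrite("pics/crop0.png",np.vstack([a,b])[:600])
E
```

```text
table z 0.0006229245939934902
mat 217 214 [0.6023 0.2009 0.006 ] r 0.055 dist 0.635 0.0059
mat 194 283 [0.3439 0.2793 0.006 ] r 0.0571 dist 0.443 0.0061
mat 243 277 [0.3627 0.0957 0.006 ] r 0.0565 dist 0.375 0.0068
mat 308 274 [ 0.3723 -0.146   0.006 ] r 0.0561 dist 0.4 0.007
rack rect ((589.2530517578125, -236.51612854003906), (148.8309783935547, 245.9504852294922), 13.353739738464355) [[ 488.4469  -134.053  ]
 [ 545.2522  -373.35364]
 [ 690.0592  -338.97925]
 [ 633.2539   -99.67862]] 1094
top0 cap [357 211  13  13 121] [363.         217.09090909] zmax [0.19056741 0.20037465 0.2103819 ] [ 0.554 -0.32   0.2  ]
top0 cap [313 217  11  13 116] [317.92241379 223.12931034] zmax [0.15167254 0.16475374 0.17616988] [ 0.539 -0.17   0.165]
scene0 cap [231 213  12  11  53] [235.8490566  216.58490566] zmax [0.15448717 0.16813947 0.17503328] [ 0.549 -0.178  0.168]
scene0 cap [234 221  11   6  16] [239.5    224.1875] zmax [0.13886946 0.14719219 0.15109867] [ 0.564 -0.173  0.147]
scene0 cap [182 223  14   9  33] [188.09090909 225.90909091] zmax [0.19562496 0.20281153 0.20893794] [ 0.558 -0.324  0.203]
```

View pics/crop0.png

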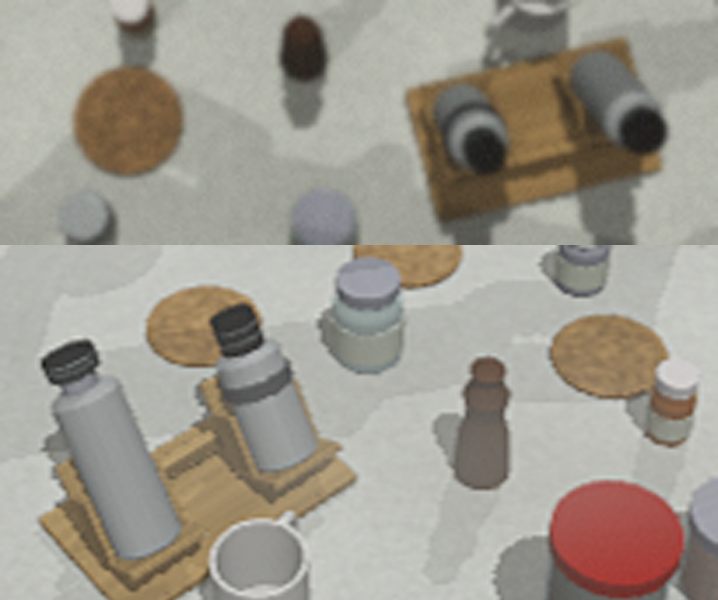

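The crop confirms it: the tall flask (left, cap up) and the short flask (steel clip) in the rack, the mat with the spice jar beside it. Rack rectangle 149 x 246 mm matches the 150 x 250 given, and the caps agree with the predicted tops to within 5 mm.

```bash
cat >> h.py <<'E'
RC=np.array([.5893,-.2365]);YAW=np.radians(13.35)
X=np.array([np.cos(YAW),np.sin(YAW),0]);Y=np.array([-X[1],X[0],0]);Z=np.array([0,0,1.])
AX=-.5*X+np.sqrt(.75)*Z
FT=np.r_[RC,0]+.035*X-.075*Y+.038*Z
FS=np.r_[RC,0]+.035*X+.075*Y+.038*Z
RL=np.c_[np.cross(Y,-AX),Y,-AX]   # tool in line with leaning axis
RD=np.c_[-X,Y,-Z]
def plan(obs,pos,Rt):
    R0=R.from_rotvec(obs["tool_rot"]).as_matrix();dw=pos-obs["tool_pos"]
    w=R.from_matrix(R0.T@Rt).as_rotvec()
    print("at",obs["tool_pos"].round(4),"F",obs["contact_force"].round(1),"t",obs["t"].round(2))
    print("target",pos.round(4),"turn",w.round(4),"n>=",np.ceil(np.linalg.norm(w)/.12),"shift cm in present frame",(R0.T@dw*100).round(2),"in final frame",(Rt.T@dw*100).round(2))
E
python3 - <<'E'
from h import *
from station import ctrl
print(FT,FS,AX); plan(ctrl.get_obs(),FT+.265*AX,RL)
E
```

```text
[ 0.64067164 -0.30139187  0.038     ] [ 0.6060368  -0.15544521  0.038     ] [-0.48648887 -0.11544945  0.8660254 ]Traceback (most recent call last):
  File "<stdin>", line 3, in <module>
  File "h.py", line 28, in plan
    print("at",obs["tool_pos"].round(4),"F",obs["contact_force"].round(1),"t",obs["t"].round(2))
                                                                              ^^^^^^^^^^^^^^
AttributeError: 'float' object has no attribute 'round'
```

```bash
sed -i 's/obs\["t"\].round(2)/round(obs["t"],2)/' h.py
python3 - <<'E'
from h import *
from station import ctrl
plan(ctrl.get_obs(),FT+.265*AX,RL)
E
```

```text
at [0.2424 0.5755 0.2522] F [ 0.1 -0.6  0.3] t 0.1
target [ 0.5118 -0.332   0.2675] turn [-0.167  -0.5067 -0.6167] n>= 7.0 shift cm in present frame [-60.06 -73.17  -1.41] in final frame [ -5.31 -94.51   1.3 ]
```

>>> jog_arm([
  [0,0,0,-2.5,-3.05,-0.06,0],
  [0,0,0,-2.5,-3.05,-0.06,0],
  [0,0,0,-2.5,-3.05,-0.06,0],
  [0,0,0,-2.5,-3.05,-0.06,0],
  [0,0,0,-2.5,-3.05,-0.06,0],
  [0,0,0,-2.5,-3.05,-0.06,0],
  [0,0,0,-2.5,-3.05,-0.06,0],
  [0,0,0,-2.5,-3.05,-0.06,0],
  [0,0,0,-2.5,-3.05,-0.06,0],
  [0,0,0,-2.5,-3.05,-0.06,0],
  [0,0,0,-2.5,-3.05,-0.06,0],
  [0,0,0,-2.5,-3.05,-0.06,0],
], grip_force=40)

```text
t: 1.1
tool_pos: [0.3768, 0.1204, 0.2603]
tool_rot: [0.622, 3.079, 0.0]
contact_force: [1.2, 0.1, -0.1]
opening: 0.0
```

>>> jog_arm([
  [0,0,0,-2.5,-3.05,-0.06,0],
  [0,0,0,-2.5,-3.05,-0.06,0],
  [0,0,0,-2.5,-3.05,-0.06,0],
  [0,0,0,-2.5,-3.05,-0.06,0],
  [0,0,0,-2.5,-3.05,-0.06,0],
  [0,0,0,-2.5,-3.05,-0.06,0],
  [0,0,0,-2.5,-3.05,-0.06,0],
  [0,0,0,-2.5,-3.05,-0.06,0],
  [0,0,0,-2.5,-3.05,-0.06,0],
  [0,0,0,-2.5,-3.05,-0.06,0],
  [0,0,0,-2.5,-3.05,-0.06,0],
  [0,0,0,-2.5,-3.05,-0.06,0],
])

```text
t: 2.1
tool_pos: [0.5113, -0.3335, 0.2669]
tool_rot: [-0.623, -3.078, -0.001]
contact_force: [0.0, 0.7, -0.6]
opening: -0.0002
```

>>> jog_arm([
  [-0.0209,-0.0633,-0.0771,0,0,0,0],
  [-0.0209,-0.0633,-0.0771,0,0,0,0],
  [-0.0209,-0.0633,-0.0771,0,0,0,0],
  [-0.0209,-0.0633,-0.0771,0,0,0,0],
  [-0.0209,-0.0633,-0.0771,0,0,0,0],
  [-0.0209,-0.0633,-0.0771,0,0,0,0],
  [-0.0209,-0.0633,-0.0771,0,0,0,0],
  [-0.0209,-0.0633,-0.0771,0,0,0,0],
  [0,0,0,0,0,0,0],
  [0,0,0,0,0,0,0],
])

```text
t: 2.93
tool_pos: [0.5106, -0.3318, 0.2667]
tool_rot: [-0.3, 2.605, 0.085]
contact_force: [-0.0, -0.9, 0.1]
opening: 0.0001
```

```bash
cat > look.py <<'E'
from h import *
from station import ctrl,vision
import sys
o=ctrl.get_obs();im,d=vision.get_image("wrist");c=vision.calibration("wrist")
np.savez(f"pics/{sys.argv[1]}.npz",im=im,d=d,**c,tool_rot=o["tool_rot"],tool_pos=o["tool_pos"]);cv2.imwrite(f"pics/{sys.argv[1]}.png",im[:,:,::-1])
plan(o,FT+.265*AX,RL);print(o["q"].round(3),o["opening"])
E
python3 look.py w1
```

```text
at [ 0.5106 -0.3318  0.2667] F [-0.  -0.9  0.1] t 2.93
target [ 0.5118 -0.332   0.2675] turn [ 0.0018 -0.0011 -0.0045] n>= 1.0 shift cm in present frame [-0.14 -0.05 -0.02] in final frame [-0.14 -0.05 -0.02]
[-0.894 -0.165  1.857  0.496  1.25  -2.806] 5.3092997528725006e-05
```

View pics/w1.png

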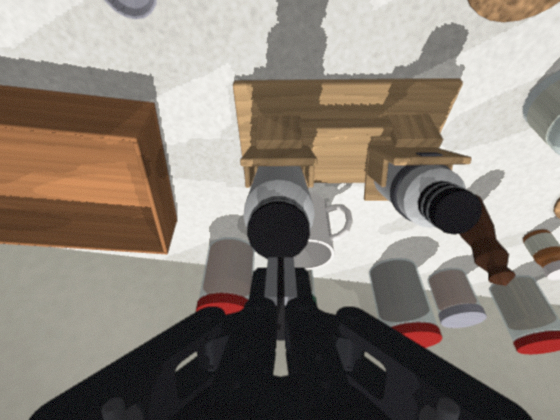

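Wrist view: tall cap at (278,228), short cap at (447,207), closed fingertips at (281,275), all lined up. I'll measure both cap tops from depth here.

```bash
cat > caps.py <<'E'
from h import *
import sys
def caps(n,seeds):
    im,d,c=load(n);o={k:c.pop(k) for k in("tool_rot","tool_pos")};P=cloud(d,c,o);v=im.max(2)
    for nm,(u,w),F in seeds:
        m=np.zeros(v.shape,bool);m[w-50:w+50,u-55:u+55]=v[w-50:w+50,u-55:u+55]<50
        q=P[m];a=(q-F)@AX;e=np.linalg.norm(q-F-a[:,None]*AX,axis=1);k=(a>.1)&(a<.2)&(e<.035)
        q,a=q[k],a[k];top=np.percentile(a,97);t=q[(a>top-.004)]
        r=t-F; 
        (cx,cy),rad=cv2.minEnclosingCircle(np.c_[r@X*np.sqrt(.75)+r[:,2]*.5,r@Y].astype(np.float32)*1000)
        print(nm,"n",len(t),"axial top",np.median(a[a>top-.004]).round(4),"off along lean-normal,Y mm",round(cx,1),round(cy,1),"r",round(rad,1), "centroid",((np.mean(r@X*np.sqrt(.75)+r[:,2]*.5))*1000).round(1),(np.mean(r@Y)*1000).round(1))
if __name__=="__main__": caps(sys.argv[1],[("tall",(278,228),FT),("short",(447,207),FS)])
E
python3 caps.py w1
```

```text
tall n 2740 axial top 0.1847 off along lean-normal,Y mm -0.4 -1.3 r 22.3 centroid -1.6 -1.3
short n 1645 axial top 0.1461 off along lean-normal,Y mm -0.0 -1.4 r 20.2 centroid -1.1 -2.2
```

>>> jog_arm([
  [0,0,0,-0.1,-0.2,1.5,0],
  [0,0,0,0,0,1.5,0],
  [0,0,0,0,0,1.5,0],
  [0,0,0,0,0,0.7,0],
  [0,0,0,0,0,0.3,0],
  [0,0,0,0,0,0.3,0],
  [0,0,0,0,0,0.3,0],
])

```text
t: 3.57
tool_pos: [0.5428, -0.3265, 0.2165]
tool_rot: [-0.305, 2.601, 0.082]
contact_force: [-4.3, 1.2, 3.6]
opening: -0.0
```

>>> jog_arm([
  [0,0,0,0,0,0.2,0],
  [0,0,0,0,0,0.2,0],
  [0,0,0,0,0,0.2,0],
  [0,0,0,0,0,0.2,0],
])

```text
t: 3.9
tool_pos: [0.5466, -0.3258, 0.2095]
tool_rot: [-0.304, 2.601, 0.082]
contact_force: [-2.3, -0.8, 4.3]
opening: -0.0001
```

>>> jog_arm([
  [0,0,0,0,0,0.2,0],
  [0,0,0,0,0,0.2,0],
  [0,0,0,0,0,0.1,0],
  [0,0,0,0,0,0,0],
])

```text
t: 4.23
tool_pos: [0.5491, -0.3248, 0.2044]
tool_rot: [-0.304, 2.601, 0.083]
contact_force: [1.3, -0.7, 3.2]
opening: -0.0004
```

>>> jog_arm([
  [0,0,0,0,0,0.1,0],
  [0,0,0,0,0,0,0],
])

```text
t: 4.4
tool_pos: [0.5493, -0.3249, 0.2043]
tool_rot: [-0.305, 2.601, 0.083]
contact_force: [-4.8, 0.3, 7.5]
opening: -0.0003
```

>>> jog_arm([
  [0,0,0,0,0,0.1,0],
  [0,0,0,0,0,0,0],
])

```text
t: 4.57
tool_pos: [0.5498, -0.3254, 0.2046]
tool_rot: [-0.305, 2.601, 0.081]
contact_force: [-9.4, -0.8, 10.5]
opening: 0.0001
```

>>> jog_arm([
  [0,0,0,0,0,0.1,0],
  [0,0,0,0,0,0.1,0],
  [0,0,0,0,0,0,0],
])

```text
t: 4.82
tool_pos: [0.551, -0.3263, 0.2052]
tool_rot: [-0.306, 2.6, 0.077]
contact_force: [-14.4, 0.3, 18.3]
opening: 0.0004
```

>>> jog_arm([
  [0,0,0,0,0,-0.6,0],
  [0,0,0,0,0,-2,0],
  [0,0,0,0,0,-2.5,1],
  [0,0,0,0,0,-2.5,1],
  [0,0,0,0,0,0,1],
  [0,0,0,0,0,0,1],
  [0,0,0,0,0,0,1],
  [0,0,0,0,0,0,1],
])

```text
t: 5.48
tool_pos: [0.5133, -0.3322, 0.2639]
tool_rot: [-0.304, 2.604, 0.088]
contact_force: [0.1, -0.4, -0.1]
opening: 0.0722
```

```bash
sed -i '/^FS=/a FT=FT-.0013*Y;FS=FS-.0013*Y' h.py; python3 look.py w2; python3 caps.py w2
python3 - <<'E'
from h import *
from station import ctrl
plan(ctrl.get_obs(),FT+.135*AX,RL)
E
```

```text
at [ 0.5133 -0.3322  0.2639] F [ 0.1 -0.4 -0.1] t 5.48
target [ 0.5121 -0.3333  0.2675] turn [ 0.0046 -0.0008 -0.0019] n>= 1.0 shift cm in present frame [-0.05 -0.07 -0.38] in final frame [-0.05 -0.07 -0.38]
[-0.892 -0.156  1.854  0.498  1.246 -2.809] 0.07218109446627678
tall n 2539 axial top 0.1696 off along lean-normal,Y mm -0.2 0.1 r 22.4 centroid -1.3 0.1
short n 1681 axial top 0.1461 off along lean-normal,Y mm -0.4 0.3 r 20.4 centroid -1.1 -1.1
at [ 0.5134 -0.3322  0.264 ] F [0.1 0.1 0.4] t 5.53
target [ 0.5753 -0.3182  0.1549] turn [ 0.0046 -0.0007 -0.0018] n>= 1.0 shift cm in present frame [-0.05 -0.13 12.62] in final frame [-0.04 -0.07 12.62]
```

View pics/w2.png

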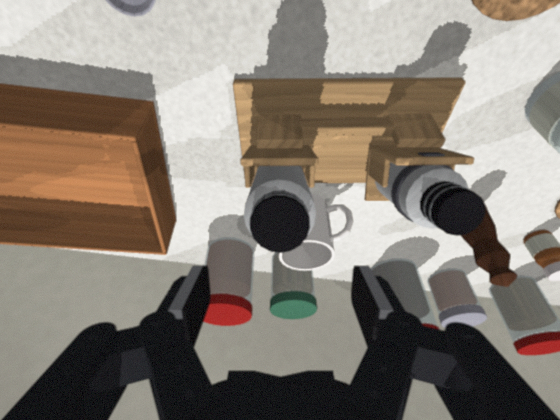

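Cap reads 169.6 mm, so it is home. Now go down over the flask and grip.

>>> jog_arm([
  [0.0046,0,0,0,-0.1,0,1],
  [0,0,0,0,0,1.5,1],
  [0,0,0,0,0,2.5,1],
  [0,0,0,0,0,2.5,1],
  [0,0,0,0,0,2.5,1],
  [0,0,0,0,0,2,1],
  [0,0,0,0,0,1.6,1],
  [0,0,0,0,0,0,1],
])

```text
t: 6.2
tool_pos: [0.5745, -0.3174, 0.152]
tool_rot: [-0.303, 2.607, 0.087]
contact_force: [-0.0, 0.6, -0.1]
opening: 0.0853
```

>>> jog_arm([
  [0,0,0,0,0,0,0.5],
  [0,0,0,0,0,0,0.5],
  [0,0,0,0,0,0,0.5],
  [0,0,0,0,0,0,0.5],
  [0,0,0,0,0,0,0.5],
  [0,0,0,0,0,0,0.5],
], grip_force=50)

```text
t: 6.7
tool_pos: [0.5755, -0.3206, 0.159]
tool_rot: [-0.303, 2.6, 0.076]
contact_force: [-3.7, 0.5, 3.9]
opening: 0.0586
```

>>> jog_arm([
  [0,0,0,0,0,0,0.5],
  [0,0,0,0,0,0,0.5],
])

```text
t: 6.87
tool_pos: [0.5756, -0.3206, 0.159]
tool_rot: [-0.303, 2.6, 0.076]
contact_force: [-4.6, 0.4, 6.4]
opening: 0.0582
```

```bash
python3 look.py w3
```

```text
at [ 0.5756 -0.3206  0.159 ] F [-4.6  0.4  6.4] t 6.87
target [ 0.5121 -0.3333  0.2675] turn [-0.0047  0.002   0.0001] n>= 1.0 shift cm in present frame [  0.15   0.17 -12.64] in final frame [  0.18   0.23 -12.64]
[-0.791  0.036  1.854  0.524  1.02  -2.82 ] 0.05823923019442287
```

View pics/w3.png

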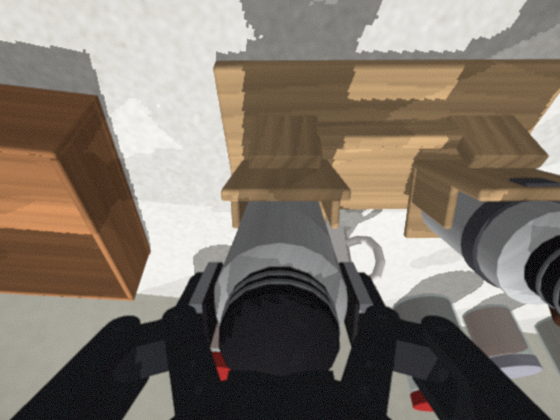

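Fingers straddle the metal below the shoulder, at (205,310) and (365,310), with the cap at (280,325) clear of the body. Lift along the axis.

>>> jog_arm([
  [0,0,0,0,0,-0.5,0.5],
  [0,0,0,0,0,-0.5,0.5],
  [0,0,0,0,0,-1,0.5],
  [0,0,0,0,0,-1.5,0.5],
  [0,0,0,0,0,-2,0.5],
  [0,0,0,0,0,-2,0.5],
  [0,0,0,0,0,-2,0.5],
  [0,0,0,0,0,-2,0.5],
  [0,0,0,0,0,-2,0.5],
  [0,0,0,0,0,-2,0.5],
], grip_force=70)

```text
t: 7.75
tool_pos: [0.4982, -0.337, 0.2909]
tool_rot: [-0.302, 2.604, 0.08]
contact_force: [1.3, 0.9, -3.0]
opening: 0.058
```

```bash
python3 look.py w4;  python3 - <<'E'
from h import *
from station import ctrl
o=ctrl.get_obs();M=np.array([.6023,.2009,0]);r=R.from_rotvec(o["tool_rot"]).as_matrix();print("tool axes\n",r.round(3), o["opening"])
# upright with least yaw change relative to radial: tool y kept as rack Y
plan(o,M+np.array([0,0,.40]),RD)
E
```

```text
at [ 0.4982 -0.337   0.2909] F [ 1.3  0.9 -3. ] t 7.75
target [ 0.5121 -0.3333  0.2675] turn [-0.0017 -0.0017 -0.0013] n>= 1.0 shift cm in present frame [-0.08  0.05  2.75] in final frame [-0.07  0.05  2.75]
[-0.918 -0.196  1.844  0.492  1.297 -2.808] 0.05801944137457096
tool axes
 [[-0.842 -0.228  0.489]
 [-0.201  0.974  0.108]
 [-0.501 -0.007 -0.866]] 0.058228872028362265
at [ 0.4983 -0.3388  0.2958] F [ 1.5 -2.3 -0.1] t 7.8
target [0.6023 0.2009 0.4   ] turn [-0.0077  0.5246 -0.0011] n>= 5.0 shift cm in present frame [-24.81  50.1    1.91] in final frame [-22.58  50.11 -10.42]
```

View pics/w4.png

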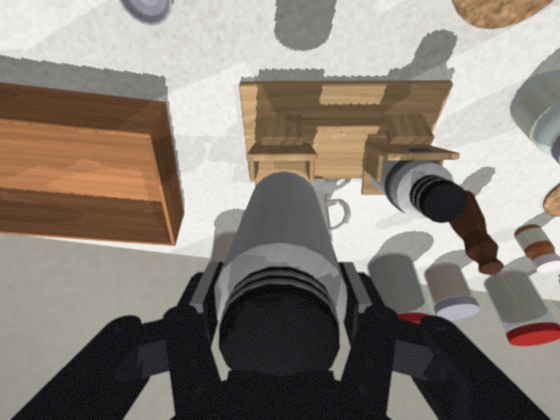

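>>> jog_arm([
  [0,0,0,-1,0,-1.7,0.5],
  [0,0,0,-1.5,0,-2.6,0.5],
  [0,0,0,-1.5,0,-2.6,0.5],
  [0,0,0,-1.5,0,-2.6,0.5],
  [0,0.04,0,0,0,0,0.5],
  [0,0.08,0,0,0,0,0.5],
  [0,0.09,0,0,0,0,0.5],
  [0,0.09,0,0,0,0,0.5],
  [0,0.09,0,0,0,0,0.5],
  [0,0.08,0,0,0,0,0.5],
  [0,0.0546,0,0,0,0,0.5],
  [0,0,0,0,0,0,0.5],
])

```text
t: 8.8
tool_pos: [0.5008, -0.3363, 0.3993]
tool_rot: [0.365, -3.118, 0.001]
contact_force: [-0.1, 0.5, -3.5]
opening: 0.0578
```

>>> jog_arm([
  [0,0,0,-0.5,1.1,0,0.5],
  [0,0,0,-1,2.2,0,0.5],
  [0,0,0,-1.4,3.1,0,0.5],
  [0,0,0,-1.4,3.1,0,0.5],
  [0,0,0,-1.4,3.1,0,0.5],
  [0,0,0,-1.4,3.1,0,0.5],
  [0,0,0,-1.4,3.1,0,0.5],
  [0,0,0,-1.4,3.1,0,0.5],
  [0,0,0,-1.4,3.1,0,0.5],
  [0,0,0,-1.4,3.1,0,0.5],
  [0,0,0,-1.4,3.1,0,0.5],
  [0,0,0,-1.4,3.1,0,0.5],
])

```text
t: 9.8
tool_pos: [0.5712, 0.0342, 0.4003]
tool_rot: [-0.361, 3.12, -0.002]
contact_force: [0.6, 0.5, -3.2]
opening: 0.058
```

>>> jog_arm([
  [0,0,0,-1.4,3.1,0,0.5],
  [0,0,0,-1.4,3.1,0,0.5],
  [0,0,0,-1.4,3.1,0,0.5],
  [0,0,0,-1.4,3.1,0,0.5],
  [0,0,0,-1,2,0,0.5],
  [0,0,0,-0.5,1.1,0,0.5],
  [0,0,0,0,0,0,0.5],
  [0,0,0,0,0,0,0.5],
])

```text
t: 10.47
tool_pos: [0.6052, 0.1992, 0.3998]
tool_rot: [0.362, -3.12, 0.004]
contact_force: [0.1, -0.7, -3.6]
opening: 0.0579
```

Run:
```python
from h import *
from station import ctrl,vision
plan(ctrl.get_obs(),np.array([.6023,.2009,.16]),RD)
ims=[]
for n,s in(("scene",(60,260,270,440)),("top",(130,290,140,290))):
    im,d=vision.get_image(n);np.savez(f"pics/{n}1.npz",im=im,d=d,**vision.calibration(n))
    a=im[s[0]:s[1],s[2]:s[3],::-1];ims.append(cv2.resize(a,(390,int(390*a.shape[0]/a.shape[1])),interpolation=cv2.INTER_CUBIC))
h=max(i.shape[0] for i in ims);cv2.imwrite("pics/c1.png",np.hstack([cv2.copyMakeBorder(i,0,h-i.shape[0],0,0,0) for i in ims]))
```

```text
at [0.6052 0.1992 0.3998] F [ 0.1 -0.7 -3.6] t 10.47
target [0.6023 0.2009 0.16  ] turn [-0.0026 -0.0007 -0.0019] n>= 1.0 shift cm in present frame [ 0.23  0.29 23.97] in final frame [ 0.24  0.23 23.98]
```

View pics/c1.png

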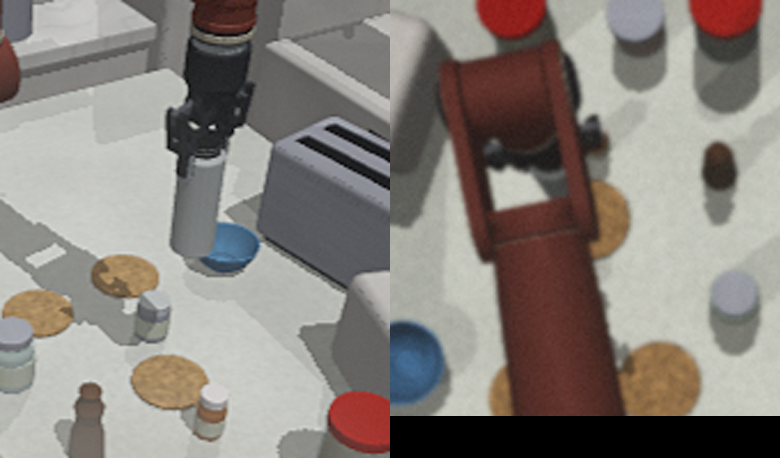

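Scene crop: the flask hangs upright in the jaws over the mat area. Check its axis and foot from the depth.

Run:
```python
from h import *
im,d,c=load("scene1");P=cloud(d,c);Rm,t=cam_pose(c)
q=P.reshape(-1,3);q=q[(np.hypot(q[:,0]-.605,q[:,1]-.2)<.06)&(q[:,2]>.22)&(q[:,2]<.5)]
print("zmin",np.percentile(q[:,2],[0.5,1,2]),len(q))
from scipy.optimize import least_squares
s=q[(q[:,2]>.275)&(q[:,2]<.36)]
f=lambda p:np.hypot(s[:,0]-p[0]-p[2]*(s[:,2]-.26),s[:,1]-p[1]-p[3]*(s[:,2]-.26))-.03
r=least_squares(f,[.605,.2,0,0],loss="soft_l1",f_scale=.003);print("axis at foot",r.x.round(4),"rms",np.sqrt((r.fun**2).mean()).round(4))
```

```text
zmin [0.2654242  0.26772965 0.27093338] 1557
axis at foot [ 0.6035  0.2027  0.002  -0.0114] rms 0.0017
```

>>> jog_arm([
  [0,0,0,0.1,0,1.5,0.5],
  [0,0,0,0,0,2.5,0.5],
  [0,0,0,0,0,3,0.5],
  [0,0,0,0,0,3,0.5],
  [0,0,0,0,0,3,0.5],
  [0,0,0,0,0,3,0.5],
  [0,0,0,0,0,3,0.5],
  [0,0,0,0,0,2,0.5],
  [0,0,0,0,0,1.5,0.5],
  [0,0,0,0,0,1,0.5],
  [0,0,0,0,0,0.5,0.5],
  [0,0,0,0,0,0,0.5],
])

```text
t: 11.57
tool_pos: [0.6049, 0.1981, 0.1598]
tool_rot: [0.361, -3.121, 0.004]
contact_force: [-0.7, 0.3, -3.5]
opening: 0.0578
```

>>> jog_arm([
  [0,0,0,0,0,0.2,0.5],
  [0,0,0,0,0,0.2,0.5],
  [0,0,0,0,0,0.2,0.5],
  [0,0,0,0,0,0.1,0.5],
  [0,0,0,0,0,0,0.5],
])

```text
t: 11.98
tool_pos: [0.6049, 0.1987, 0.1533]
tool_rot: [-0.362, 3.12, -0.004]
contact_force: [-0.4, 0.1, -3.7]
opening: 0.058
```

Expected contact at about z = 0.145.

>>> jog_arm([
  [0,0,0,0,0,0.2,0.5],
  [0,0,0,0,0,0.2,0.5],
  [0,0,0,0,0,0.1,0.5],
  [0,0,0,0,0,0,0.5],
])

```text
t: 12.32
tool_pos: [0.6046, 0.1985, 0.1476]
tool_rot: [0.362, -3.12, 0.004]
contact_force: [-0.6, -0.5, -3.0]
opening: 0.0582
```

>>> jog_arm([
  [0,0,0,0,0,0.1,0.5],
  [0,0,0,0,0,0.1,0.5],
  [0,0,0,0,0,0,0.5],
])

```text
t: 12.57
tool_pos: [0.6048, 0.1986, 0.1459]
tool_rot: [0.362, -3.121, 0.004]
contact_force: [-0.7, 0.6, -3.3]
opening: 0.0581
```

>>> jog_arm([
  [0,0,0,0,0,0.1,0.5],
  [0,0,0,0,0,0.1,0.5],
  [0,0,0,0,0,0,0.5],
])

```text
t: 12.82
tool_pos: [0.6057, 0.1988, 0.1457]
tool_rot: [-0.362, 3.118, -0.003]
contact_force: [-1.6, 0.7, 3.7]
opening: 0.0577
```

>>> jog_arm([
  [0,0,0,0,0,0.1,0.5],
  [0,0,0,0,0,0,0.5],
])

```text
t: 12.98
tool_pos: [0.6061, 0.1989, 0.1457]
tool_rot: [-0.361, 3.117, -0.003]
contact_force: [-1.2, 0.4, 6.2]
opening: 0.0581
```

>>> jog_arm([
  [0,0,0,0,0,-0.1,0.72],
  [0,0,0,0,0,0,0.76],
  [0,0,0,0,0,0,0.8],
  [0,0,0,0,0,0,0.9],
  [0,0,0,0,0,0,1],
  [0,0,0,0,0,0,1],
  [0,0,0,0,0,0,1],
  [0,0,0,0,0,0,1],
])

```text
t: 13.65
tool_pos: [0.6049, 0.1985, 0.144]
tool_rot: [-0.362, 3.121, -0.004]
contact_force: [-0.4, 0.3, 0.9]
opening: 0.0854
```

>>> jog_arm([
  [0,0,0,0,0,-0.5,1],
  [0,0,0,0,0,-1.5,1],
  [0,0,0,0,0,-2.5,1],
  [0,0,0,0,0,-3,1],
  [0,0,0,0,0,-3,1],
  [0,0,0,0,0,-3,1],
  [0,0,0,0,0,-3,1],
  [0,0,0,0,0,-2,1],
  [0,0,0,0,0,-1,1],
  [0,0,0,0,0,0,1],
])

```text
t: 14.48
tool_pos: [0.6059, 0.1993, 0.3442]
tool_rot: [-0.361, 3.113, -0.003]
contact_force: [-0.6, 0.6, 0.3]
opening: 0.0852
```

```bash
python3 - <<'E'
from h import *
from station import ctrl
plan(ctrl.get_obs(),FS+.136*AX+.07*AX,RL)
E
python3 look.py w5
```

```text
at [0.6059 0.1993 0.3442] F [-0.6  0.6  0.3] t 14.48
target [ 0.5061 -0.1805  0.2164] turn [-0.0031 -0.5162 -0.0014] n>= 5.0 shift cm in present frame [ 18.5  -34.65  12.73] in final frame [ 22.39 -34.65   1.83]
at [0.6059 0.1993 0.3442] F [-0.6  0.6  0.3] t 14.48
target [ 0.5121 -0.3333  0.2675] turn [-0.0031 -0.5162 -0.0014] n>= 5.0 shift cm in present frame [ 21.38 -49.67   7.64] in final frame [ 22.39 -49.65  -4.07]
[ 0.202  0.041  1.476 -0.002  1.618 -1.6  ] 0.0851831490256863
```

View pics/w5.png

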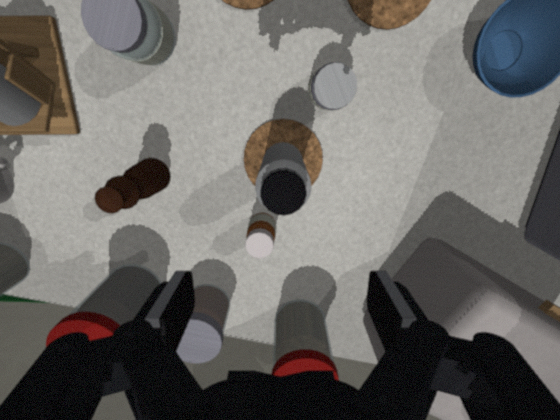

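The tall flask stands on the mat, cap at (283,190), foot inside the cork at (283,155). On to the short flask.

>>> jog_arm([
  [0,0,0,1.54,-2.89,0,1],
  [0,0,0,1.54,-2.89,0,1],
  [0,0,0,1.54,-2.89,0,1],
  [0,0,0,1.54,-2.89,0,1],
  [0,0,0,1.54,-2.89,0,1],
  [0,0,0,1.54,-2.89,0,1],
  [0,0,0,1.54,-2.89,0,1],
  [0,0,0,1.54,-2.89,0,1],
  [0,0,0,1.54,-2.89,0,1],
  [0,0,0,1.54,-2.89,0,1],
  [0,0,0,1.54,-2.89,0,1],
  [0,0,0,1.54,-2.89,0,1],
])

```text
t: 15.53
tool_pos: [0.5028, -0.1819, 0.3372]
tool_rot: [0.361, -3.118, -0.0]
contact_force: [1.2, 0.1, 0.1]
opening: 0.0856
```

>>> jog_arm([
  [0,-0.086,0,0,0,0,1],
  [0,-0.086,0,0,0,0,1],
  [0,-0.086,0,0,0,0,1],
  [0,-0.086,0,0,0,0,1],
  [0,-0.086,0,0,0,0,1],
  [0,-0.086,0,0,0,0,1],
  [0,0,0,1.6,0,2.7,1],
  [0,0,0,1.6,0,2.7,1],
  [0,0,0,1.6,0,2.7,1],
  [0,0,0,1.6,0,2.7,1],
  [0,0,0,0,0,0,1],
  [0,0,0,0,0,0,1],
])

```text
t: 16.53
tool_pos: [0.5004, -0.1804, 0.2105]
tool_rot: [-0.302, 2.615, 0.084]
contact_force: [-0.1, -0.2, 1.6]
opening: 0.0858
```

```bash
python3 look.py w6
python3 - <<'E'
from h import *
from station import ctrl
plan(ctrl.get_obs(),FS+.135*AX,RL)
im,d,c=load("w6");o={k:c.pop(k) for k in("tool_rot","tool_pos")}
# predicted pixel of short cap top
Rm,t=cam_pose(c,o);p=(FS+.146*AX-t)@Rm;fx,fy,cx,cy=K(c);uv=(int(p[0]/p[2]*fx+cx),int(p[1]/p[2]*fy+cy));print(uv)
from caps import caps
caps("w6",[("short",uv,FS)])
E
```

```text
at [ 0.5004 -0.1804  0.2105] F [-0.1 -0.2  1.6] t 16.53
target [ 0.5121 -0.3333  0.2675] turn [ 0.002  -0.012  -0.0039] n>= 1.0 shift cm in present frame [ -0.76 -15.13  -6.17] in final frame [ -0.78 -15.15  -6.13]
[-0.68  -0.381  2.124  0.448  1.112 -2.623] 0.0857623721241369
at [ 0.5017 -0.1814  0.2138] F [-0.1 -0.3  0.9] t 16.58
target [ 0.5407 -0.1723  0.1549] turn [-0.0017 -0.0084 -0.0018] n>= 1.0 shift cm in present frame [-0.58 -0.    7.09] in final frame [-0.52 -0.02  7.1 ]
(278, 255)
short n 2479 axial top 0.1462 off along lean-normal,Y mm -0.8 0.3 r 19.5 centroid -1.8 0.1
```

>>> jog_arm([
  [0,-0.009,0,-0.5,0,0,1],
  [0,0,0,0,0,1.5,1],
  [0,0,0,0,0,2,1],
  [0,0,0,0,0,2,1],
  [0,0,0,0,0,1.4,1],
  [0,0,0,0,0,0,1],
  [0,0,0,0,0,0,1],
])

```text
t: 17.17
tool_pos: [0.5409, -0.1732, 0.1589]
tool_rot: [-0.304, 2.599, 0.077]
contact_force: [0.5, 0.4, -0.2]
opening: 0.0855
```

>>> jog_arm([
  [0,0,0,0,0,0,0.2],
  [0,0,0,0,0,0,0.2],
  [0,0,0,0,0,0,0.2],
  [0,0,0,0,0,0,0.2],
  [0,0,0,0,0,0,0.2],
  [0,0,0,0,0,0,0.2],
  [0,0,0,0,0,0,0.2],
  [0,0,0,0,0,0,0.2],
], grip_force=60)

```text
t: 17.83
tool_pos: [0.5399, -0.1722, 0.1588]
tool_rot: [-0.304, 2.6, 0.081]
contact_force: [-6.8, 3.9, 8.4]
opening: 0.0385
```

Run:
```python
from h import *
from station import ctrl
o=ctrl.get_obs();plan(o,FS+.155*AX,RL);r=o["tool_pos"]-FS;print("axial",r@AX,"perp",r-r@AX*AX)
```

```text
at [ 0.5399 -0.1722  0.1588] F [-6.8  3.9  8.4] t 17.83
target [ 0.5309 -0.1746  0.1722] turn [-0.0008  0.0022 -0.0003] n>= 1.0 shift cm in present frame [ 0.13 -0.03 -1.63] in final frame [ 0.13 -0.03 -1.63]
axial 0.1386990023734493 perp [0.00102723 0.00056193 0.00065195]
```

>>> jog_arm([
  [0,0,0,0,0,-0.3,0.2],
  [0,0,0,0,0,-0.3,0.2],
  [0,0,0,0,0,-0.3,0.2],
  [0,0,0,0,0,-0.3,0.2],
  [0,0,0,0,0,-0.3,0.2],
  [0,0,0,0,0,0,0.2],
])

```text
t: 18.33
tool_pos: [0.5329, -0.1738, 0.171]
tool_rot: [-0.302, 2.599, 0.08]
contact_force: [2.1, 3.9, 1.3]
opening: 0.0383
```

>>> jog_arm([
  [0,0,0,0,0,-0.2,0.2],
  [0,0,0,0,0,-0.1,0.2],
  [0,0,0,0,0,0,0.2],
])

```text
t: 18.58
tool_pos: [0.5316, -0.1741, 0.1733]
tool_rot: [-0.302, 2.599, 0.08]
contact_force: [4.7, 3.2, -0.3]
opening: 0.0386
```

>>> jog_arm([
  [0,0,0,0,0,-0.1,0.2],
  [0,0,0,0,0,-0.1,0.2],
  [0,0,0,0,0,0,0.2],
])

```text
t: 18.83
tool_pos: [0.5308, -0.1743, 0.1745]
tool_rot: [-0.301, 2.598, 0.08]
contact_force: [11.0, 4.5, -5.2]
opening: 0.0384
```

>>> jog_arm([
  [0,0,0,0,0,-0.1,0.2],
  [0,0,0,0,0,-0.1,0.2],
  [0,0,0,0,0,0,0.2],
])

```text
t: 19.08
tool_pos: [0.5306, -0.1743, 0.1746]
tool_rot: [-0.298, 2.597, 0.08]
contact_force: [28.0, 3.3, -19.1]
opening: 0.0381
```

>>> jog_arm([
  [0,0,0,0,0,0.2,0.2],
  [0,0,0,0,0,0,0.2],
  [0,0,0,0,0,0,0.5],
  [0,0,0,0,0,0,0.8],
  [0,0,0,0,0,0,1],
  [0,0,0,0,0,0,1],
  [0,0,0,0,0,0,1],
  [0,0,0,0,0,0,1],
])

```text
t: 19.75
tool_pos: [0.5302, -0.1754, 0.1748]
tool_rot: [-0.302, 2.601, 0.077]
contact_force: [0.1, 0.3, 0.5]
opening: 0.0857
```

>>> jog_arm([
  [0,0,0,0,0,-1,1],
  [0,0,0,0,0,-2,1],
  [0,0,0,0,0,-2.5,1],
  [0,0,0,0,0,-2.5,1],
  [0,0,0,0,0,-2,1],
  [0,0,0,0,0,0,1],
  [0,0,0,0,0,0,1],
])

```text
t: 20.33
tool_pos: [0.4815, -0.1871, 0.2629]
tool_rot: [-0.302, 2.599, 0.074]
contact_force: [-0.7, -0.2, -1.1]
opening: 0.0851
```

```bash
python3 look.py w7
python3 - <<'E'
from h import *
from station import ctrl,vision
im,d,c=load("w7");o={k:c.pop(k) for k in("tool_rot","tool_pos")}
Rm,t=cam_pose(c,o);p=(FS+.16*AX-t)@Rm;fx,fy,cx,cy=K(c);uv=(int(p[0]/p[2]*fx+cx),int(p[1]/p[2]*fy+cy))
from caps import caps
caps("w7",[("short",uv,FS)])
im,d=vision.get_image("scene");c=vision.calibration("scene");P=cloud(d,c)
q=P.reshape(-1,3);q=q[(np.hypot(q[:,0]-.605,q[:,1]-.2)<.05)&(q[:,2]>.02)&(q[:,2]<.25)];print("tall top z",np.percentile(q[:,2],99))
from scipy.optimize import least_squares
s=q[(q[:,2]>.02)&(q[:,2]<.14)]
f=lambda p:np.hypot(s[:,0]-p[0]-p[2]*s[:,2],s[:,1]-p[1]-p[3]*s[:,2])-.03
r=least_squares(f,[.605,.2,0,0],loss="soft_l1",f_scale=.003);print("axis at foot",r.x.round(4),"mat .6023 .2009")
cv2.imwrite("pics/s2.png",cv2.resize(im[140:330,150:420,::-1],None,fx=2.8,fy=2.8,interpolation=cv2.INTER_CUBIC))
E
```

```text
at [ 0.4815 -0.1871  0.2629] F [-0.7 -0.2 -1.1] t 20.33
target [ 0.5121 -0.3333  0.2675] turn [-0.0064  0.0035  0.    ] n>= 1.0 shift cm in present frame [  0.12 -14.93  -0.5 ] in final frame [  0.12 -14.92  -0.59]
[-0.725 -0.474  2.104  0.45   1.218 -2.622] 0.0851402921393123
short n 1870 axial top 0.1639 off along lean-normal,Y mm -0.9 0.2 r 19.4 centroid -1.8 0.1
tall top z 0.1804231164236386
axis at foot [ 0.6043  0.2037  0.0016 -0.0036] mat .6023 .2009
```

View pics/s2.png

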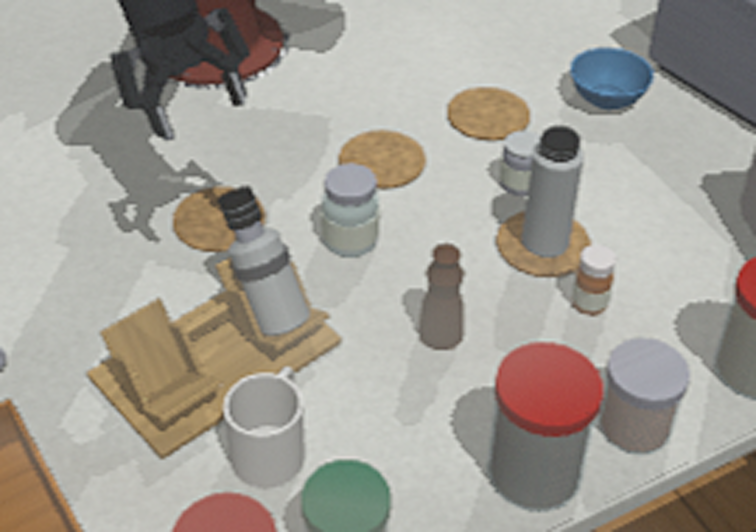

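Short cap measures 163.9 mm, so it is up. The tall top reads 180 mm against the 176 mm expected, so I'll recheck it from the depth of the earlier wrist view and the top camera.

Run:
```python
from h import *
from station import vision
def chk(nm,P,im):
    m=(np.hypot(P[...,0]-.6045,P[...,1]-.203)<.015)&(P[...,2]>.165)&(im.max(2)<60); t=P[...,2][m];print(nm,m.sum(),np.percentile(t,[10,50,90]).round(4))
im,d,c=load("w5");o={k:c.pop(k) for k in("tool_rot","tool_pos")};P=cloud(d,c,o);chk("w5",P,im);m=(abs(P[...,0]-.6)<.05)&(abs(P[...,1]-.2)<.05);z=P[...,2][m];z=z[(z>-.01)&(z<.02)];print("mat z",np.median(z))
im,d=vision.get_image("top");P=cloud(d,vision.calibration("top"));chk("top",P,im);print("mat z",np.nanmedian(P[210:214,203:206,2]), "table",np.nanmedian(P[300:340,330:400,2]))
im,d=vision.get_image("scene");P=cloud(d,vision.calibration("scene"));chk("scene",P,im)
```

```text
w5 4016 [0.176  0.4027 0.4091]
mat z 0.005814542896293462
top 55 [0.1718 0.1776 0.1813]
mat z 0.00897026424086067 table 0.0017539657578713452
scene 11 [0.1772 0.1783 0.1797]
```

Run:
```python
from h import *
from station import ctrl
im,d,c=load("w5");o={k:c.pop(k) for k in("tool_rot","tool_pos")};P=cloud(d,c,o);z=P[...,2]
m=(np.hypot(P[...,0]-.6045,P[...,1]-.203)<.018)&(z>.165)&(z<.22);print(m.sum(),np.percentile(z[m],[10,50,90]))
ok=abs(np.median(z[m])-.176)<.0025
print(ok)
if ok: print(ctrl.finish_job())
```

```text
1006 [0.17500211 0.17591383 0.17684002]
True
the job is handed in; nothing more can be done
None
```

I finished the job as asked and handed it in at about 20.5 s of the 54 s allowed. No verdict was reported.

- **Tall flask's cap:** I pressed it home while the flask still leaned in the rack, pushing with about 23 N at the end. Its top then measured 169.6 mm above the foot, against 170 mm for fully home.
- **Tall flask on the mat:** I lifted it out along its axis, turned it upright and lowered it onto the farthest cork mat until it touched. Its foot is about 3.5 mm off the mat's centre, well within the 30 mm margin, and it stands within about 0.3° of upright.
- **Short flask's cap:** I pulled it to its end stop, peaking at about 34 N. Its top measured 163.9 mm, against 164 mm for fully up. The flask stayed in its bay.
- **Other things:** the last picture shows the nearby things where they were. The spoon was outside that crop, so I did not check it at the end.

**One disagreement:** a rough scene-camera reading put the standing flask's top at 180 mm instead of 176 mm, which would mean the cap was 4 mm up. The close wrist view gave 175.9 mm. The top camera gave 177.6 mm with a 1–3 mm upward bias, so I take the cap to be home.

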